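# Stand the beam-splitter post on the stage and slide it under the measuring bridge

## Robot

A 6-joint arm with a two-finger parallel gripper is mounted at the origin on the work surface. World frame = base frame: x ahead of the robot, y to its left, z up, the work surface at z = 0. Lengths are in m, angles in rad, forces in N, time in s.
With the tool pointing down it reaches from about 0.425 to 0.925 m from the base axis. Payload 12.5 kg.
Tool frame: the origin (TCP) lies where the fingers leave the gripper's body, on its centre line; the fingertips stand 73 mm ahead of it and the grasp point (between the pads) lies 54 mm ahead of it; z points along the fingers, y is the line along which they close (so a half turn about z gives the same grasp; the last joint's range is limited). The gripper opens to 85 mm and grips with 20 to 120 N. Pads are 22 mm wide; open, the fingers measure 114 mm over their backs; the gripper's body (76 mm by 85 mm) begins 54 mm behind the grasp point. The pads swing forward as they close: fully open they stand 13 mm farther back than shut.
Start: joints at [1.195, 0.491, 1.559, -0, 1.092, -0.106], TCP at [0.167, 0.602, 0.304] pointing down, gripper open.
Joint ranges: [-3.1, 3.1], [-0.84, 2.19], [0.05, 2.79], [-1.13, 4.28], [0.06, 2.93], [-2.69, 2.69]. Speed limits (rad/s): [2.22, 2.22, 2.79, 3.14, 3.14, 3.14].

## Interface

Orientations are given as a rotation vector (axis times angle).
In Python, from cell import * gives the robot as it stands.
- The arm moves only by the tool arm_command, never from a script. Its argument "commands" is a list of rows, each a list of 5 numbers: the shift along the world's x, y, z normalised to -1 to 1, where 1 is 0.03 m, then the turn about the world's z normalised to -1 to 1, where 1 is 6 degrees, then the gripper command: -1 is fully open, 1 is shut, values between are in proportion. In form: [[dx, dy, dz, roll, grip], ...]. A call has 1 to 5 rows; each row shifts and turns the commanded pose from where the row before left it; what a row does not reach is not made up. A row lasts 1/12 s, in which the tool goes at most 41.7 mm and 7.16 degrees, less where a joint would pass 70% of its speed; a pose out of reach is approached as far as the arm can. A call with a number of a shift or a turn outside -1 to 1 is refused whole. A call with a gripper value outside its range is refused whole. The fingers move at their own pace and stop on an object; the grip force is fixed at half the most. Time passes only in rows, so rows that do not move let the fingers close. It gives the time, the measured TCP pose, the force, the opening and the grip force at its end, in the units of the state.
- state(): the state, without advancing time (a new reading comes with each control period).
- camera(name): name is "side" or "top"; returns the picture (400x640x3 uint8, blue, green, red); there is no depth.
- get_calibration(name): a dict with "K" (3x3 intrinsics, pixels), "k1" (the pictures are not rectified: a ray, as slopes to the right and down, at radius r is drawn at 1 + k1 r^2 times it, then the intrinsics apply), "rvec" (rotation vector, rad) and "tvec" (3), from world to camera coordinates, as OpenCV has them. Camera axes: x right, y down, z forward; pixel columns grow to the right and rows downward; lengths in m; the calibration is good to about 2 mm. A picture is of the moment at which its call begins. get_calibration takes no time and is no camera call.
- sign_off(): hands the job in; it is judged then, once.
The state is a dict: "time_s": time; "joints": joint angles; "joint_vel": joint speeds; "effort": joint torques, N m; "tool_pos": TCP position; "ee_rot": TCP orientation; "wrist_force": force on the tool from outside, world axes, zero at the start; "ft_torque": the same for the moment, N m; "gripper_width": opening from 0.0 (shut) to 1.0 (fully open); "finger_force": force on a finger pad.
Only numpy, scipy, OpenCV 4.12 (cv2) and the standard library are available. Lean on these libraries where they do the work, as an engineer would, in place of code of your own. Each camera call takes 0.05 s, during which the arm holds its last target. There are 200 camera calls.

## Task

Take the cube-headed optics post off its sloping rest and set it down gently, upright on its round foot, in the middle of the stage's carriage plate while that is still pulled out. Let go and watch for about a second that it stands without wobbling, then slide the carriage slowly by its handle fully home under the bridge, with the post still standing upright in the middle. Leave the other things on the table where they are.

Things in the scene. Friction and masses are not known exactly. Their poses are not given: they have to be found in the camera images.
- cube_post_mid (a point): steel optics post 142 mm long, about 0.33 kg: round foot 40 mm dia. x 10, stem 25 mm dia. x 84, dark 48 mm cube head, windows on its +x, -x and end faces, plain faces along +-y. Point on the axis, 71 mm from either end; z runs foot to head. Cube centre 47 mm along +z, foot's underside 71 mm along -z. Starts on the rest, sloping 45 degrees, head up, cube overhanging freely
- rest: fixed aluminium rest: foot plate 160 x 90 mm, a V carrying the post's stem at 45 degrees, a lip under its foot; the post's head points along the rest's +x and up, and lifts out upwards. Origin on the table; the plate reaches 60 mm to +x, 100 mm to -x. The cube's centre starts 13 mm to +x and 118 mm above the origin
- carriage_top (a point): centre of the carriage's top face: dark plate 120 x 120 mm with small holes, 40 mm above the table. x: sliding direction, to the bridge; z up. The fixed aluminium bridge over the slide's far end (columns 200 mm apart, lens down to 205 mm above the table, camera head top at 292 mm) has its beam's middle 110 mm to +x of this point when the carriage is fully out
- handle_mid (a point): middle of the carriage's handle: round steel bar 12 mm thick, 90 mm long along y, 50 mm above the table, 105 mm to -x of the carriage's centre (45 mm clear of the plate's edge to the bar's middle), on two arms at 40 mm either side of the middle. Can be pinched or pushed from above
- carriage (a joint): travel of the carriage, m: 0 fully pulled out (away from the bridge), 0.100 fully home against its stop under the bridge. Slides along +x of the carriage with about 1.5 N friction plus 8 N per m/s and stays where it is left
- heat_sink: copper finned heat sink 70 x 60 x 55 mm with a black fan on its +y side (reaching 45 mm from the origin); origin at the centre of the fin block's underside; stands loose on the table; leave alone
- sample_box: flat white sample box with clear lid, 90 x 70 x 26 mm; origin under its centre; loose on the table; leave alone
- driver: screwdriver about 160 mm long lying along its x axis, loose on the table; leave alone
- post_holder: black cylindrical post holder with a wider foot, 56 mm foot, 32 mm barrel, 65 mm tall; origin under its centre; loose; leave alone
- lens_tube: short dark lens tube standing on end, 54 mm diameter, 45 mm tall; origin under its centre; loose; leave alone
- bottle: white plastic bottle, 60 mm diameter, 110 mm tall; origin under its centre; loose; leave alone
Not all that is in view belongs to the job. Leave any brown or purple look-alike of the part that bears cube_post_mid alone.

How it is judged:
On the way, in this order (a step that is already met when the one before it is completed fails the run):
1. the post stands upright, released and at rest, in the middle of the carriage while the carriage is still pulled out (angle between cube_post_mid's own z axis and vertical below 0.06 rad and z of cube_post_mid in the frame of carriage_top between 0.065 and 0.077 m and horizontal distance between cube_post_mid and carriage_top below 0.03 m and linear speed of cube_post below 0.02 m/s and angular speed of cube_post below 0.15 rad/s and contact force between the fingers and cube_post below 0.05 N and value of joint carriage below 0.045 m), for 0.5 s.
2. the carriage is fully home with the post standing on it (value of joint carriage above 0.095 m and angle between cube_post_mid's own z axis and vertical below 0.06 rad and horizontal distance between cube_post_mid and carriage_top below 0.03 m), for 0.2 s.
At the end, for the whole second after the job is handed in: the carriage is home (within 5 mm of its stop) and the post stands on it on its foot, upright within 3.4 degrees, within 30 mm of the plate's centre, released and at rest (below 20 mm/s and 0.15 rad/s) (all of step 2 and z of cube_post_mid in the frame of carriage_top between 0.065 and 0.077 m and linear speed of cube_post below 0.02 m/s and angular speed of cube_post below 0.15 rad/s and contact force between the fingers and cube_post below 0.05 N); the robot touches nothing.
It fails at once if a bystander is pushed more than 30 mm (distance of any of heat_sink, sample_box, driver, post_holder, lens_tube, bottle from where it was at the start of the episode above 0.03 m).
It fails at once if the post is dropped or falls (moves faster than 0.45 m/s while not held) (linear speed of cube_post above 0.45 m/s and contact force between the fingers and cube_post below 0.05 N).
It fails at once if the carriage is slammed (faster than 0.3 m/s) (velocity of joint carriage above 0.3 m/s).
It also fails if it takes over 64 s, if anything falls off the work surface, if the arm or the gripper's body presses on something with over 40 N, if the wrist force passes 120 N, or if a joint passes its speed limit or range.

## Working session

There is one attempt and no reset: what is moved stays moved. The work goes in short steps, Python scripts to look and compute and a tool call to move; the robot and the scene stay as the last step left them, time stands still between calls to the robot, and variables do not carry over. Pictures are saved under pics/ and viewed, at most 10 in all, crops included, and the job is handed in when it is done.

Besides the shell and the picture viewer there is one more tool, called after "Call:" as a command line: name --pt "numbers of a row" for each row, then --argument value for the rest. arm_command: Moves the arm, as the interface text tells. Scaled input: -1 to 1 covers 0.03 m each way for a shift and 6 degrees each way for a turn. Its arguments: {"type":"object","properties":{"commands":{"type":"array","items":{"type":"array","items":{"type":"number","minimum":-1,"maximum":1}}}},"required":["commands"]}

```bash
mkdir -p pics; ls; cat > h.py <<'E'
from cell import *
import numpy as np, cv2
def snap(n,f):
    im=camera(n); cv2.imwrite('pics/'+f,im); return im
def ray(n,u,v):
    c=get_calibration(n);K=np.array(c['K'],float);k1=c['k1']
    R=cv2.Rodrigues(np.array(c['rvec'],float))[0];t=np.array(c['tvec'],float).ravel()
    p=cv2.undistortPoints(np.array([[[u,v]]],float),K,np.array([k1,0,0,0,0.]))[0,0]
    return -R.T@t, R.T@np.array([p[0],p[1],1.])
def onz(n,u,v,z):
    o,d=ray(n,u,v); return o+d*(z-o[2])/d[2]
def two(a,b):
    (o1,d1),(o2,d2)=ray('side',*a),ray('top',*b)
    A=np.c_[d1,-d2]; s=np.linalg.lstsq(A,o2-o1,rcond=None)[0]
    p,q=o1+d1*s[0],o2+d2*s[1]; return (p+q)/2,np.linalg.norm(p-q)
def proj(n,P):
    c=get_calibration(n)
    return cv2.projectPoints(np.array(P,float).reshape(-1,3),np.array(c['rvec'],float),np.array(c['tvec'],float),np.array(c['K'],float),np.array([c['k1'],0,0,0,0.]))[0].reshape(-1,2)
E
python3 - <<'E'
from h import *
snap('side','s0.png');snap('top','t0.png')
for n in('side','top'):print(n,ray(n,320,200),get_calibration(n)['K'])
print(state())
E
```

```text
pics
side (array([ 0.06275856, -0.94959589,  0.69047449]), array([ 0.32101987,  0.78845569, -0.52503601])) [[435.69165676   0.         319.14176772]
 [  0.         435.69165676 191.56218701]
 [  0.           0.           1.        ]]
top (array([0.39790964, 0.00997219, 1.07530224]), array([ 0.07169059, -0.01894668, -0.99733678])) [[378.60166702   0.         325.0616689 ]
 [  0.         378.60166702 199.75064085]
 [  0.           0.           1.        ]]
{'time_s': 0.1, 'joints': array([ 1.19540736e+00,  4.91475905e-01,  1.55938848e+00,  1.06238582e-05,
        1.09168815e+00, -1.05568574e-01]), 'joint_vel': array([-9.03368042e-04, -7.58120916e-05, -1.14942978e-03, -1.51854076e-03,
        4.09415620e-04,  2.08897808e-04]), 'effort': array([ 2.62262482e-03, -6.19445300e+01, -2.62023997e+01, -6.41127463e-05,
        2.90955395e-03,  7.35077663e-06]), 'tool_pos': array([0.16650978, 0.60228006, 0.30340067]), 'ee_rot': array([-4.22523972e-01, -3.11280932e+00,  1.46076218e-03]), 'wrist_force': array([-0.38983571, -0.11795603, -1.09204062]), 'ft_torque': array([-0.00027099, -0.02647777, -0.0091758 ]), 'finger_force': 0.0, 'gripper_width': 0.9957925841832845}
```

View pics/s0.png

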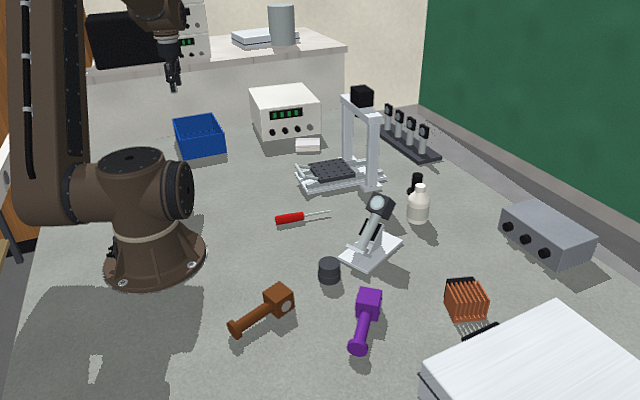

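View pics/t0.png

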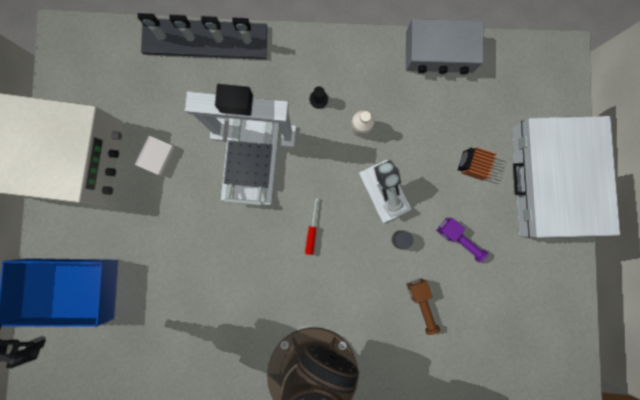

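The post could be confused with several things in the side view:
- the purple look-alike at (366,318)
- the brown look-alike at (262,310)
- the small posts on the dark rack at (405,122)
- the steel, dark-headed post on the white rest at (373,220)

By its description it is the last one, at top view (388,173). I'll check it in a close crop.

```bash
python3 - <<'E'
import cv2,numpy as np
t=cv2.imread('pics/t0.png');s=cv2.imread('pics/s0.png')
cv2.imwrite('pics/t0c.png',cv2.resize(t[75:225,180:440],None,fx=3,fy=3,interpolation=cv2.INTER_CUBIC))
a=cv2.resize(s[180:280,320:430],None,fx=4,fy=4,interpolation=cv2.INTER_CUBIC)
b=cv2.resize(s[140:240,290:390],None,fx=3.5,fy=4,interpolation=cv2.INTER_CUBIC)
cv2.imwrite('pics/s0c.png',np.hstack([a,b]))
E
```

```text
(no output)
```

View pics/t0c.png

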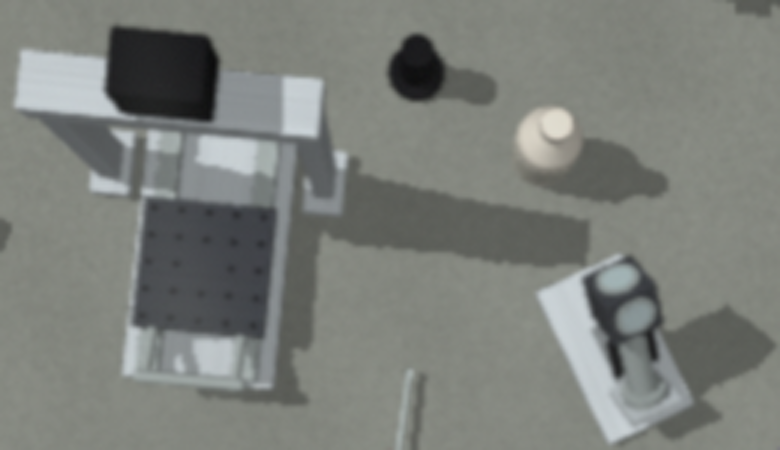

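View pics/s0c.png

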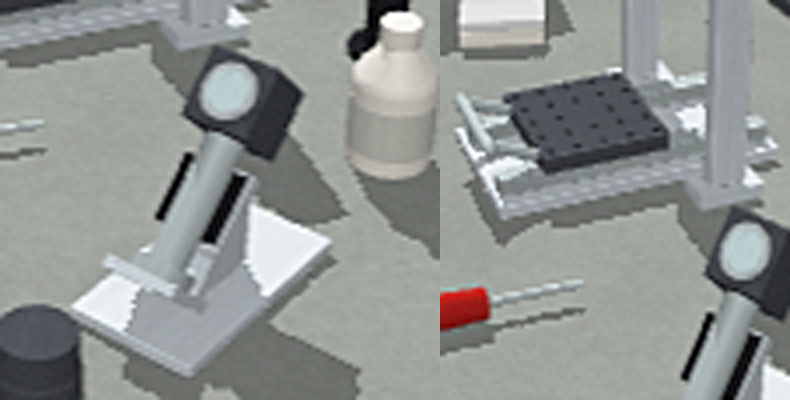

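The crop shows the steel post with a dark cube on the white rest, its windows at top crop (618,278) and (634,316). The carriage plate corners are at crop (145,199), (277,208), (264,338) and (133,328). The rest plate corners are at (538,293), (620,254), (693,402) and (612,443).

```bash
python3 - <<'E'
from h import *
f=lambda l,z:np.array([onz('top',180+(u+.5)/3-.5,75+(v+.5)/3-.5,z) for u,v in l])
p=f([(145,199),(277,208),(264,338),(133,328)],.04);c=p.mean(0);ax=(p[0]+p[1]-p[2]-p[3])[:2]
print('plate',c,np.degrees(np.arctan2(ax[1],ax[0])),np.linalg.norm(ax)/2)
r=f([(538,293),(620,254),(693,402),(612,443)],.008);ax=(r[0]+r[1]-r[2]-r[3])[:2];L=np.linalg.norm(ax)/2;ax/=2*L
a=np.degrees(np.arctan2(ax[1],ax[0]));o=r.mean(0)[:2]+.02*ax
print('rest',o,a,L)
C=np.r_[o+.013*ax,.118];print('cube from rest',C)
h=np.sqrt(.5); X=np.r_[ax*h,-h];Z=np.r_[ax*h,h]
# window points: end face centre, -x face centre
for P in (C+.024*Z,C-.024*X):
    q=proj('top',P)[0];print('pred win crop',(q-[180,75]+.5)*3-.5)
    q=proj('side',P)[0];print('pred win side crop',(q-[320,180]+.5)*4-.5)
for n,uv,P in (('e',(618,278),C+.024*Z),('b',(634,316),C-.024*X)):
    print(n,f([uv],P[2])[0]-P)
s=state();print(s['tool_pos'],np.degrees(np.arctan2(*(cv2.Rodrigues(s['ee_rot'])[0][1::-1,1]))))
E
```

```text
plate [0.56647715 0.18972881 0.04      ] -3.4243749272021025 0.11975499025711897
rest [ 0.52377358 -0.18530698] 27.001290043660322 0.15741143887677359
cube from rest [ 0.53535653 -0.17940485  0.118     ]
pred win crop [618.29602956 279.68797531]
pred win side crop [261.23997793  72.31864136]
pred win crop [636.23020056 315.9357541 ]
pred win side crop [230.13678378  95.57495018]
e [1.42263193e-03 2.64539763e-04 1.66533454e-16]
b [-1.01304982e-04  1.87715372e-03  5.55111512e-17]
[0.16650978 0.60228006 0.30340067] 74.54015253556217
```

The cube centre is at (0.536,-0.179,0.118) and the rest yaw is 27°. The plate centre is at (0.566,0.190), yaw -3.4°. The predicted windows match the picture to within 2 mm. I'll move over the post, turning the tool's y axis to -63°.

Call:
arm_command --pt "0.9 -0.9 0.2 -1 -1" --pt "0.9 -0.9 0.2 -1 -1" --pt "0.9 -0.9 0.2 -1 -1" --pt "0.9 -0.9 0 -1 -1" --pt "0.9 -0.9 0 -1 -1"

```text
time_s: 0.52
tool_pos: [0.3024, 0.466, 0.3221]
ee_rot: [1.221, 2.895, 0.0]
wrist_force: [0.8, 0.3, 0.2]
gripper_width: 1.003
finger_force: 0.0
```

Call:
arm_command --pt "0.9 -0.9 0 -1 -1" --pt "0.9 -0.9 0 -1 -1" --pt "0.9 -0.9 0 -1 -1" --pt "0.9 -0.9 0 -1 -1" --pt "0.9 -0.9 0 -1 -1"

```text
time_s: 0.93
tool_pos: [0.4375, 0.3308, 0.3218]
ee_rot: [-1.929, -2.48, 0.0]
wrist_force: [0.3, 0.8, -0.6]
gripper_width: 1.0
finger_force: 0.0
```

Call:
arm_command --pt "0.2 -1 0 -1 -1" --pt "0.2 -1 0 -1 -1" --pt "0.2 -1 0 -1 -1" --pt "0.2 -1 0 -1 -1" --pt "0.2 -1 0 -1 -1"

```text
time_s: 1.35
tool_pos: [0.4665, 0.1809, 0.3217]
ee_rot: [-2.505, -1.896, 0.001]
wrist_force: [0.0, 0.3, -0.7]
gripper_width: 0.998
finger_force: 0.0
```

Call:
arm_command --pt "0.2 -1 0 -1 -1" --pt "0.2 -1 0 -1 -1" --pt "0.2 -1 0 -1 -1" --pt "0.2 -1 0 -1 -1" --pt "0.2 -1 0 -1 -1"

```text
time_s: 1.77
tool_pos: [0.4965, 0.0309, 0.3218]
ee_rot: [-2.91, -1.183, 0.0]
wrist_force: [0.6, 0.2, -0.4]
gripper_width: 1.003
finger_force: 0.0
```

Call:
arm_command --pt "0.2 -1 0 -1 -1" --pt "0.2 -1 0 -1 -1" --pt "0.2 -1 0 -1 -1" --pt "0.2 -1 0 0 -1" --pt "0 0 0 0 -1"

```text
time_s: 2.18
tool_pos: [0.5213, -0.0917, 0.3215]
ee_rot: [3.058, 0.716, -0.0]
wrist_force: [-1.1, 0.3, -0.5]
gripper_width: 0.998
finger_force: 0.0
```

```bash
cat >> h.py <<'E'
def st():
    s=state();print(round(s['time_s'],2),s['tool_pos'].round(4),'yaw',np.degrees(np.arctan2(*(cv2.Rodrigues(s['ee_rot'])[0][1::-1,1]))).round(2),'F',s['wrist_force'].round(1),s['gripper_width'],s['finger_force'],'j',s['joints'].round(2))
E
python3 -c "
from h import *
st()"
```

```text
2.18 [ 0.5213 -0.0917  0.3215] yaw -63.66 F [-1.1  0.3 -0.5] 0.9981587821211475 0.0 j [-0.3   0.34  1.77 -0.    1.04  0.81]
```

Call:
arm_command --pt "0.16 -0.97 0 0.1 -1" --pt "0.16 -0.97 0 0 -1" --pt "0.16 -0.97 0 0 -1" --pt "0 0 -0.6 0 -1" --pt "0 0 -0.6 0 -1"

```text
time_s: 2.6
tool_pos: [0.5351, -0.1761, 0.2856]
ee_rot: [3.054, 0.734, 0.002]
wrist_force: [-0.1, 0.3, -0.8]
gripper_width: 1.003
finger_force: 0.0
```

```bash
python3 - <<'E'
from h import *
st();s=snap('side','s1.png');t=snap('top','t1.png')
a=cv2.resize(s[130:280,310:440],None,fx=3,fy=3,interpolation=cv2.INTER_CUBIC)
b=cv2.resize(t[130:280,320:450],None,fx=3,fy=3,interpolation=cv2.INTER_CUBIC)
cv2.imwrite('pics/c1.png',np.hstack([a,b]))
E
```

```text
2.6 [ 0.5351 -0.1761  0.2856] yaw -62.96 F [-0.1  0.3 -0.8] 1.0031097909638749 0.0 j [-0.44  0.42  1.73 -0.    0.98  0.66]
```

View pics/c1.png

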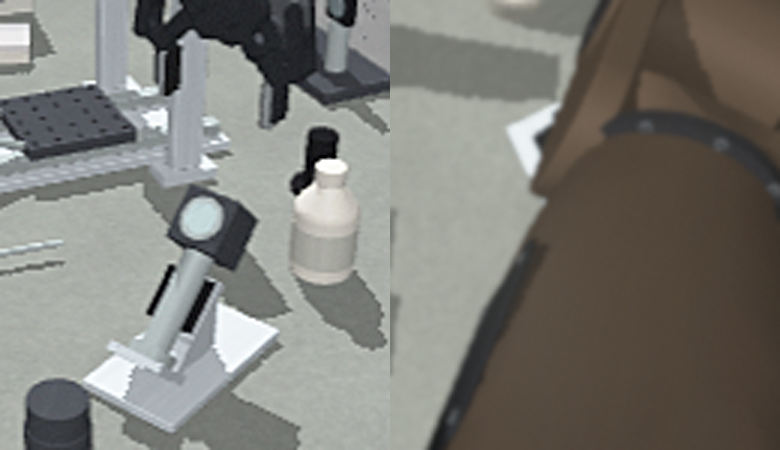

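In the crop the open fingers straddle the line above the cube: fingers at (168,75) and (270,105), cube at (212,228). I'll descend and close.

Call:
arm_command --pt "0 -0.05 -0.8 0 -1" --pt "0 0 -0.8 0 -1" --pt "0 0 -0.8 0 -1" --pt "0 0 -0.8 0 -1" --pt "0 0 -0.6 0 -1"

```text
time_s: 3.12
tool_pos: [0.535, -0.1758, 0.1711]
ee_rot: [-3.053, -0.738, 0.001]
wrist_force: [-1.0, 0.1, 0.6]
gripper_width: 1.0
finger_force: 0.0
```

Call:
arm_command --pt "0 0 0 0 -1" --pt "0 0 0 0 -0.2" --pt "0 0 0 0 0.2" --pt "0 0 0 0 1" --pt "0 0 0 0 1"

```text
time_s: 3.53
tool_pos: [0.5359, -0.1768, 0.1738]
ee_rot: [3.051, 0.737, 0.005]
wrist_force: [2.5, -1.9, 7.5]
gripper_width: 0.555
finger_force: 62.3
```

Call:
arm_command --pt "0 0 0 0 1" --pt "0 0 0 0 1" --pt "0 0 0 0 1" --pt "0 0 0 0 1" --pt "0 0 0 0 1"

```text
time_s: 3.95
tool_pos: [0.5359, -0.1768, 0.1738]
ee_rot: [3.051, 0.736, 0.005]
wrist_force: [1.5, -1.0, 7.0]
gripper_width: 0.554
finger_force: 62.2
```

Call:
arm_command --pt "0 0 0.2 0 1" --pt "0 0 0.3 0 1" --pt "0 0 0.5 0 1" --pt "0 0 0.6 0 1" --pt "0 0 0.6 0 1"

```text
time_s: 4.37
tool_pos: [0.5347, -0.1762, 0.2393]
ee_rot: [-3.054, -0.737, 0.001]
wrist_force: [0.3, -0.5, -1.9]
gripper_width: 0.551
finger_force: 62.5
```

Call:
arm_command --pt "0 0 0.6 0 1" --pt "0 0 0.6 0 1" --pt "0 0 0.6 0 1" --pt "0 0 0.4 0 1" --pt "0 0 0 0 1"

```text
time_s: 4.78
tool_pos: [0.5352, -0.1764, 0.3072]
ee_rot: [3.051, 0.737, 0.005]
wrist_force: [0.6, -0.1, -2.8]
gripper_width: 0.558
finger_force: 62.8
```

```bash
python3 - <<'E'
from h import *
st();s=snap('side','s2.png')
cv2.imwrite('pics/c2.png',cv2.resize(s[100:290,240:460],None,fx=3,fy=3,interpolation=cv2.INTER_CUBIC))
E
```

```text
4.78 [ 0.5352 -0.1764  0.3072] yaw -62.85 F [ 0.6 -0.1 -2.8] 0.5579658938380696 62.76819348335266 j [-0.44  0.4   1.71  0.    1.03  0.66]
```

View pics/c2.png

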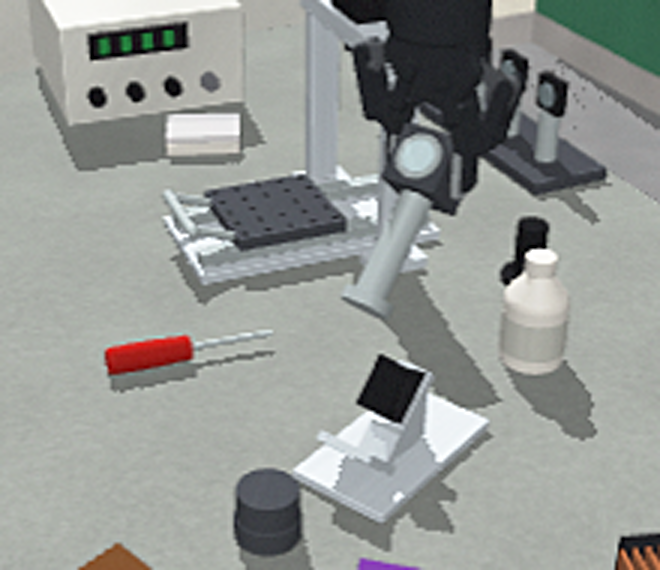

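The post is held but still sloping at 45° (cube at crop (420,157), foot at (368,300)), because the pads hold it rigidly. I'll pivot it upright by rolling its foot edge against clear table near (0.55,-0.04).

Call:
arm_command --pt "0.4 0.9 0 0 1" --pt "0.5 0.95 0 0 1" --pt "0.45 0.95 0 0 1" --pt "0.45 0.95 0 0 1" --pt "0.45 0.95 0 0 1"

```text
time_s: 5.25
tool_pos: [0.6025, -0.0339, 0.303]
ee_rot: [-3.053, -0.737, 0.003]
wrist_force: [0.5, -0.4, -1.9]
gripper_width: 0.555
finger_force: 62.7
```

Call:
arm_command --pt "0.45 0.95 0 0 1" --pt "0 0 -0.7 0 1" --pt "0 0 -0.9 0 1" --pt "0 0 -0.9 0 1" --pt "0 0 -0.9 0 1"

```text
time_s: 5.67
tool_pos: [0.6153, -0.0064, 0.2]
ee_rot: [-3.053, -0.738, 0.002]
wrist_force: [0.1, -0.6, -3.2]
gripper_width: 0.552
finger_force: 62.9
```

Call:
arm_command --pt "0 0 -0.7 0 1" --pt "0 0 -0.4 0 1" --pt "0 0 -0.2 0 1" --pt "0 0 0 0 1"

```text
time_s: 6.0
tool_pos: [0.6156, -0.0069, 0.1618]
ee_rot: [-3.053, -0.737, 0.003]
wrist_force: [-0.2, -0.1, -1.9]
gripper_width: 0.556
finger_force: 62.7
```

Call:
arm_command --pt "0 0 -0.1 0 1" --pt "0 0 -0.1 0 1" --pt "0 0 0 0 1"

```text
time_s: 6.25
tool_pos: [0.6161, -0.0069, 0.1574]
ee_rot: [3.053, 0.737, 0.001]
wrist_force: [-0.3, 1.5, -2.4]
gripper_width: 0.552
finger_force: 62.8
```

Call:
arm_command --pt "0 0 -0.05 0 1" --pt "0 0 -0.05 0 1" --pt "0 0 0 0 1"

```text
time_s: 6.5
tool_pos: [0.616, -0.0069, 0.154]
ee_rot: [3.054, 0.737, 0.0]
wrist_force: [0.3, -0.2, -2.9]
gripper_width: 0.555
finger_force: 62.8
```

Call:
arm_command --pt "0 0 -0.04 0 1" --pt "0 0 -0.04 0 1" --pt "0 0 0 0 1"

```text
time_s: 6.75
tool_pos: [0.6161, -0.0069, 0.1518]
ee_rot: [3.054, 0.737, 0.001]
wrist_force: [0.5, -0.2, 0.2]
gripper_width: 0.557
finger_force: 63.4
```

Call:
arm_command --pt "0 0 -0.04 0 1" --pt "0 0 -0.04 0 1" --pt "0 0 0 0 1"

```text
time_s: 7.0
tool_pos: [0.6168, -0.0066, 0.1505]
ee_rot: [3.053, 0.737, 0.004]
wrist_force: [1.2, 2.6, 10.8]
gripper_width: 0.555
finger_force: 64.4
```

The foot touches the table at about TCP z 0.151. From 45°, though, rolling it on the table needs high friction, since the normal force tips it further. Pushing the foot's leading rim against a fixed vertical face turns it with normal force alone. I'll use the outer face of the bridge's left column, which is fixed, high enough that the gripper stays above the bridge. First I'll lift and turn the head towards the carriage's +y.

Call:
arm_command --pt "0 0 0.6 0 1" --pt "-0.2 0 0.9 0 1" --pt "-0.5 0 0.9 0.5 1" --pt "-0.5 0 0.9 0.8 1" --pt "-0.5 0 0.9 0.8 1"

```text
time_s: 7.42
tool_pos: [0.5641, -0.0069, 0.2759]
ee_rot: [-2.952, -1.074, 0.001]
wrist_force: [-0.0, -0.5, -2.2]
gripper_width: 0.557
finger_force: 63.4
```

Call:
arm_command --pt "-0.5 0 0.9 0.8 1" --pt "-0.5 0 0.9 0.8 1" --pt "-0.5 0.4 0.7 0.8 1" --pt "-0.5 0.7 0 0.8 1" --pt "-0.3 0.9 0 0.8 1"

```text
time_s: 7.83
tool_pos: [0.4947, 0.0528, 0.3514]
ee_rot: [2.665, 1.661, 0.002]
wrist_force: [0.3, 1.0, -3.4]
gripper_width: 0.552
finger_force: 63.4
```

Call:
arm_command --pt "0 1 0 0.8 1" --pt "0 1 0 0.8 1" --pt "0 1 0 0.8 1" --pt "0 1 0 0.8 1" --pt "0 1 0 0.8 1"

```text
time_s: 8.25
tool_pos: [0.4955, 0.2045, 0.35]
ee_rot: [-2.26, -2.182, 0.0]
wrist_force: [0.8, -0.4, -2.8]
gripper_width: 0.554
finger_force: 63.4
```

Call:
arm_command --pt "0 1 0 0.6 1" --pt "0 1 0 0 1" --pt "0 1 0 0 1" --pt "0 0.9 0 0 1" --pt "0 0.9 0 0 1"

```text
time_s: 8.67
tool_pos: [0.4955, 0.3486, 0.3498]
ee_rot: [-2.195, -2.248, 0.001]
wrist_force: [0.2, -0.7, -3.0]
gripper_width: 0.556
finger_force: 63.4
```

```bash
python3 -c "
from h import *
st()"
```

```text
8.67 [0.4955 0.3486 0.3498] yaw 1.36 F [ 0.2 -0.7 -3. ] 0.5560936917511606 63.37973356246948 j [ 0.5   0.42  1.55 -0.    1.17  0.48]
```

Call:
arm_command --pt "0 0.9 0 -0.4 1" --pt "0 0.9 0 -0.4 1" --pt "0 0.9 0 0 1" --pt "0.5 0.2 0 0 1" --pt "0.9 0 0 0 1"

```text
time_s: 9.08
tool_pos: [0.5361, 0.4367, 0.3499]
ee_rot: [-2.283, -2.157, 0.002]
wrist_force: [-0.5, -0.3, -3.6]
gripper_width: 0.555
finger_force: 63.4
```

Call:
arm_command --pt "0.9 0 0 0 1" --pt "0.9 0 0 0 1" --pt "0.9 0 -0.3 0 1" --pt "0.9 0 -0.5 0 1" --pt "0.9 0 -0.4 0 1"

```text
time_s: 9.5
tool_pos: [0.6741, 0.4339, 0.3128]
ee_rot: [-2.287, -2.153, 0.001]
wrist_force: [0.8, 0.2, -2.8]
gripper_width: 0.554
finger_force: 63.4
```

Call:
arm_command --pt "0.6 0 0 0 1" --pt "0 0 0 0 1"

```text
time_s: 9.67
tool_pos: [0.6937, 0.4328, 0.3107]
ee_rot: [-2.289, -2.151, 0.005]
wrist_force: [0.0, -0.4, -2.7]
gripper_width: 0.553
finger_force: 63.8
```

```bash
python3 - <<'E'
from h import *
st();s=snap('side','s3.png');t=snap('top','t3.png')
a=cv2.resize(s[40:200,270:400],None,fx=3,fy=3,interpolation=cv2.INTER_CUBIC)
b=cv2.resize(t[60:220,130:265],None,fx=3,fy=3,interpolation=cv2.INTER_CUBIC)
cv2.imwrite('pics/c3.png',np.hstack([a,b]))
E
```

```text
9.67 [0.6937 0.4328 0.3107] yaw -3.58 F [ 0.  -0.4 -2.7] 0.5534314958130697 63.78164291381836 j [ 0.48  0.79  0.95 -0.    1.4   0.54]
```

View pics/c3.png

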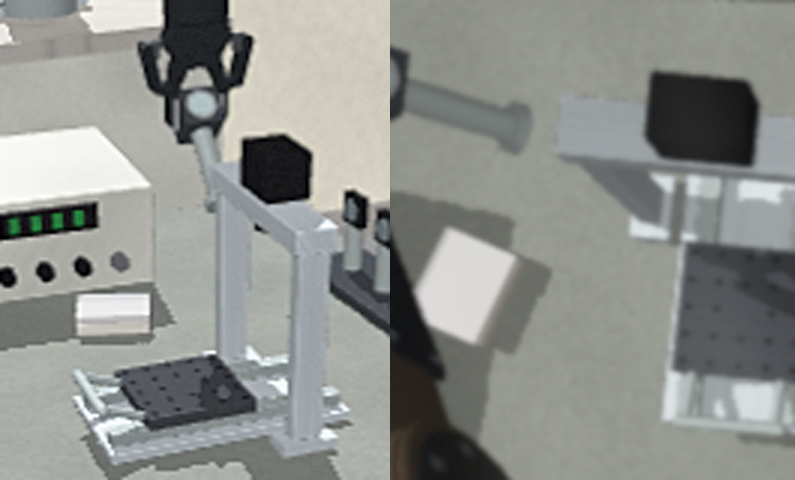

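The side crop shows the post tilted with its foot at (212,205), beside the bridge's left end. In the top crop the foot (515,127) lines up with the beam end (558, rows 97–153). I'll approach gently.

Call:
arm_command --pt "0 -0.4 0 0 1" --pt "-0.1 -0.4 0 0 1" --pt "0 -0.2 0 0 1" --pt "0 0 0 0 1"

```text
time_s: 10.1
tool_pos: [0.6875, 0.4026, 0.3155]
ee_rot: [2.288, 2.152, 0.001]
wrist_force: [-0.1, 0.4, -3.6]
gripper_width: 0.556
finger_force: 63.8
```

Call:
arm_command --pt "0 -0.1 0 0 1" --pt "0 -0.1 0 0 1" --pt "0 0 0 0 1"

```text
time_s: 10.35
tool_pos: [0.6879, 0.3979, 0.3143]
ee_rot: [2.287, 2.153, 0.0]
wrist_force: [-0.3, -0.9, -3.2]
gripper_width: 0.552
finger_force: 63.8
```

Call:
arm_command --pt "0 -0.1 0 0 1" --pt "0 -0.1 0 0 1" --pt "0 0 0 0 1"

```text
time_s: 10.6
tool_pos: [0.6879, 0.3921, 0.3142]
ee_rot: [-2.287, -2.153, -0.001]
wrist_force: [-0.7, 1.6, -2.3]
gripper_width: 0.554
finger_force: 63.8
```

Call:
arm_command --pt "0 -0.1 0 0 1" --pt "0 -0.1 0 0 1" --pt "0 0 0 0 1"

```text
time_s: 10.85
tool_pos: [0.6875, 0.3885, 0.3161]
ee_rot: [-2.285, -2.153, -0.01]
wrist_force: [-2.2, 13.9, 2.9]
gripper_width: 0.556
finger_force: 64.4
```

Call:
arm_command --pt "0 -0.11 0.13 0 1" --pt "-0.01 -0.11 0.13 0 1" --pt "0 -0.12 0.12 0 1" --pt "-0.01 -0.12 0.12 0 1" --pt "0 0 0 0 1"

```text
time_s: 11.27
tool_pos: [0.6869, 0.3735, 0.3309]
ee_rot: [-2.286, -2.153, -0.006]
wrist_force: [-1.0, 7.8, 2.1]
gripper_width: 0.556
finger_force: 64.2
```

Call:
arm_command --pt "0 -0.13 0.115 0 1" --pt "-0.01 -0.13 0.115 0 1" --pt "0 -0.14 0.105 0 1" --pt "-0.01 -0.14 0.105 0 1" --pt "0 0 0 0 1"

```text
time_s: 11.68
tool_pos: [0.6866, 0.3565, 0.3431]
ee_rot: [-2.287, -2.153, -0.003]
wrist_force: [-0.3, 5.3, -0.9]
gripper_width: 0.559
finger_force: 63.9
```

Call:
arm_command --pt "0 -0.145 0.09 0 1" --pt "-0.01 -0.145 0.09 0 1" --pt "0 -0.155 0.08 0 1" --pt "-0.01 -0.155 0.08 0 1" --pt "0 0 0 0 1"

```text
time_s: 12.1
tool_pos: [0.6861, 0.3382, 0.3527]
ee_rot: [-2.287, -2.153, -0.001]
wrist_force: [-0.6, 3.2, -2.8]
gripper_width: 0.557
finger_force: 63.7
```

```bash
python3 - <<'E'
from h import *
st();s=snap('side','s4.png')
cv2.imwrite('pics/c4.png',cv2.resize(s[40:140,300:400],None,fx=6,fy=6,interpolation=cv2.INTER_CUBIC))
E
```

```text
12.1 [0.6861 0.3382 0.3527] yaw -3.47 F [-0.6  3.2 -2.8] 0.5572976034365134 63.73501539230347 j [0.37 0.67 1.09 0.   1.38 0.43]
```

View pics/c4.png

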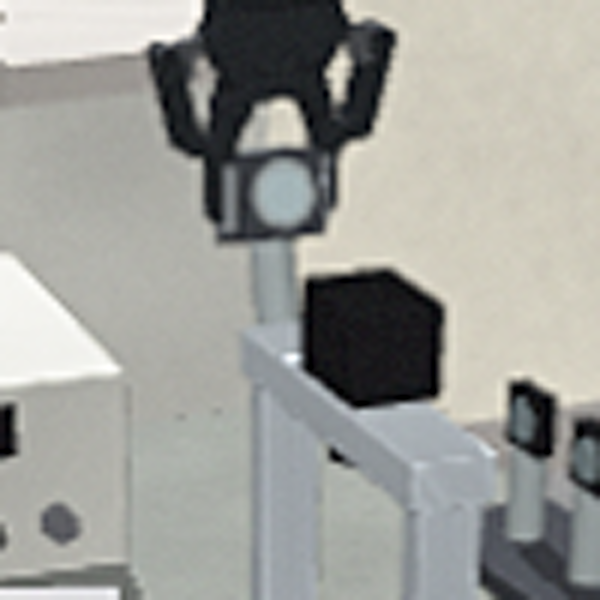

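The post has rotated to about 12° from upright, with its stem standing behind the beam end at crop (275,280). I'll continue to vertical.

Call:
arm_command --pt "0 -0.16 0.06 0 1" --pt "-0.01 -0.16 0.06 0 1" --pt "0 -0.16 0.04 0 1" --pt "-0.01 -0.16 0.03 0 1" --pt "0 0 0 0 1"

```text
time_s: 12.57
tool_pos: [0.6854, 0.3191, 0.3584]
ee_rot: [-2.287, -2.153, -0.001]
wrist_force: [-0.7, 5.5, -1.4]
gripper_width: 0.555
finger_force: 63.8
```

```bash
python3 -c "
from h import *
st()"
```

```text
12.57 [0.6854 0.3191 0.3584] yaw -3.46 F [-0.7  5.5 -1.4] 0.5550168454066584 63.79568338394165 j [0.35 0.66 1.11 0.   1.38 0.41]
```

Call:
arm_command --pt "0 -0.08 0.02 0 1" --pt "0 -0.08 0 0 1" --pt "0 0 0 0 1"

```text
time_s: 12.82
tool_pos: [0.6854, 0.3148, 0.359]
ee_rot: [-2.287, -2.153, -0.002]
wrist_force: [-1.7, 6.4, -2.2]
gripper_width: 0.554
finger_force: 63.9
```

Call:
arm_command --pt "0 0.3 0 0 1" --pt "0 0.7 0 0 1" --pt "0 0.7 0 0 1" --pt "0 0.3 0 0 1" --pt "0 0 0 0 1"

```text
time_s: 13.23
tool_pos: [0.6852, 0.3762, 0.358]
ee_rot: [2.285, 2.156, -0.001]
wrist_force: [-1.4, -0.3, -3.0]
gripper_width: 0.556
finger_force: 63.7
```

```bash
python3 - <<'E'
from h import *
st();s=snap('side','s5.png');t=snap('top','t5.png')
a=cv2.resize(s[30:130,280:380],None,fx=4,fy=4,interpolation=cv2.INTER_CUBIC)
b=cv2.resize(t[60:160,130:230],None,fx=4,fy=4,interpolation=cv2.INTER_CUBIC)
cv2.imwrite('pics/c5.png',np.hstack([a,b]))
T=state()['tool_pos'];C=T-[0,0,.056]
for n in('side','top'):
    for k in(.0,-.118):print(n,k,proj(n,C+[0,0,k]))
E
```

```text
13.23 [0.6852 0.3762 0.358 ] yaw -3.33 F [-1.4 -0.3 -3. ] 0.556268762809516 63.71070384979248 j [ 0.42  0.7   1.02 -0.    1.42  0.48]
side 0.0 [[340.18253854  69.25833691]]
side -0.118 [[340.08174764 103.05784634]]
top 0.0 [[137.10931734  82.26334984]]
top -0.118 [[160.39120614 101.48096003]]
```

View pics/c5.png

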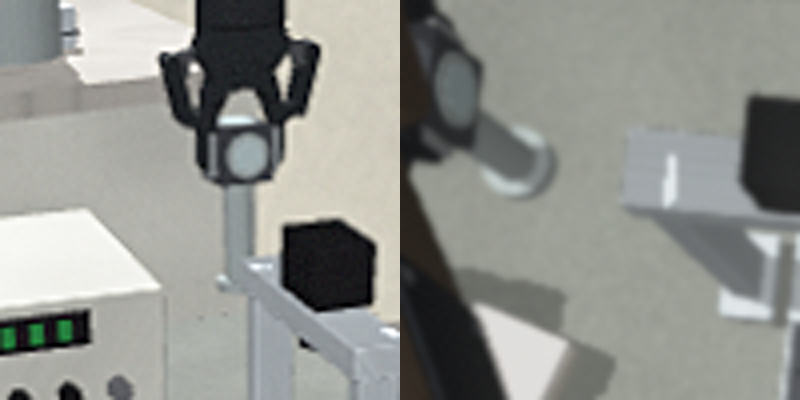

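The post hangs upright, with its foot at top px (159,100) against a predicted (160,101). Next I'll carry it over the plate.

Call:
arm_command --pt "-0.4 0 0 0 1" --pt "-0.9 0 0 0 1" --pt "-0.9 0 0 0 1" --pt "-0.9 -0.1 0 0 1" --pt "-0.7 -0.4 0 0 1"

```text
time_s: 13.75
tool_pos: [0.5698, 0.3587, 0.3589]
ee_rot: [2.287, 2.154, -0.0]
wrist_force: [-0.1, -0.1, -2.4]
gripper_width: 0.552
finger_force: 63.7
```

Call:
arm_command --pt "-0.4 -0.7 0 0 1" --pt "-0.1 -0.8 0 0 1" --pt "0 -0.8 0 0 1" --pt "0 -0.8 0 0 1" --pt "0 -0.8 0 0 1"

```text
time_s: 14.17
tool_pos: [0.5563, 0.2399, 0.3593]
ee_rot: [2.287, 2.152, 0.001]
wrist_force: [0.8, -0.7, -2.9]
gripper_width: 0.555
finger_force: 63.9
```

Call:
arm_command --pt "0 -0.8 0 0 1" --pt "0 -0.6 0 0 1" --pt "0 -0.3 0 0 1" --pt "0 0 0 0 1"

```text
time_s: 14.5
tool_pos: [0.5566, 0.1889, 0.3593]
ee_rot: [2.29, 2.15, 0.0]
wrist_force: [-0.6, 0.4, -2.6]
gripper_width: 0.555
finger_force: 63.8
```

```bash
python3 -c "
from h import *
st()"
```

```text
14.5 [0.5566 0.1889 0.3593] yaw -3.61 F [-0.6  0.4 -2.6] 0.55461363205427 63.82047772407532 j [ 0.22  0.39  1.58 -0.    1.17  0.28]
```

Call:
arm_command --pt "0.15 0 -0.5 0 1" --pt "0.15 0 -0.8 0 1" --pt "0 0 -0.9 0 1" --pt "0 0 -0.9 0 1" --pt "0 0 -0.8 0 1"

```text
time_s: 14.92
tool_pos: [0.5653, 0.1917, 0.2404]
ee_rot: [-2.287, -2.154, 0.0]
wrist_force: [-0.1, 0.7, -3.0]
gripper_width: 0.556
finger_force: 64.0
```

Call:
arm_command --pt "0 0 -0.4 0 1" --pt "0 0 -0.2 0 1" --pt "0 0 -0.1 0 1" --pt "0 0 0 0 1"

```text
time_s: 15.25
tool_pos: [0.5657, 0.1915, 0.2209]
ee_rot: [2.287, 2.154, 0.0]
wrist_force: [0.8, -0.4, -2.1]
gripper_width: 0.556
finger_force: 63.7
```

Call:
arm_command --pt "0 0 -0.05 0 1" --pt "0 0 -0.05 0 1" --pt "0 0 -0.05 0 1" --pt "0 0 0 0 1"

```text
time_s: 15.58
tool_pos: [0.5656, 0.1911, 0.2166]
ee_rot: [2.287, 2.153, 0.001]
wrist_force: [0.3, 0.6, -2.9]
gripper_width: 0.553
finger_force: 63.7
```

Call:
arm_command --pt "0 0 -0.04 0 1" --pt "0 0 -0.04 0 1" --pt "0 0 0 0 1"

```text
time_s: 15.83
tool_pos: [0.5655, 0.1911, 0.2138]
ee_rot: [-2.288, -2.153, 0.0]
wrist_force: [-0.8, -0.2, -2.4]
gripper_width: 0.557
finger_force: 63.7
```

Call:
arm_command --pt "0 0 -0.03 0 1" --pt "0 0 -0.03 0 1" --pt "0 0 0 0 1"

```text
time_s: 16.08
tool_pos: [0.5656, 0.1911, 0.2122]
ee_rot: [2.287, 2.153, 0.0]
wrist_force: [0.1, -0.5, -2.0]
gripper_width: 0.552
finger_force: 64.3
```

Call:
arm_command --pt "0 0 -0.03 0 1" --pt "0 0 -0.03 0 1" --pt "0 0 0 0 1"

```text
time_s: 16.33
tool_pos: [0.5663, 0.1911, 0.2119]
ee_rot: [2.286, 2.152, 0.004]
wrist_force: [-0.4, -2.4, 11.4]
gripper_width: 0.554
finger_force: 65.5
```

Call:
arm_command --pt "0 0 -0.03 0 1" --pt "0 0 -0.02 0 1" --pt "0 0 0 0 1"

```text
time_s: 16.58
tool_pos: [0.5669, 0.191, 0.2118]
ee_rot: [2.285, 2.151, 0.007]
wrist_force: [-1.3, -3.4, 22.1]
gripper_width: 0.557
finger_force: 66.8
```

Call:
arm_command --pt "0 0 0.03 0 1" --pt "0 0 0.03 0 1" --pt "0 0 0.02 0 1" --pt "0 0 0 0 1"

```text
time_s: 16.92
tool_pos: [0.5661, 0.1911, 0.212]
ee_rot: [2.287, 2.152, 0.003]
wrist_force: [1.9, -2.2, 8.5]
gripper_width: 0.555
finger_force: 64.8
```

Call:
arm_command --pt "0 0 0 0 -0.13" --pt "0 0 0 0 -0.17" --pt "0 0 0 0 -0.22" --pt "0 0 0 0 -0.3" --pt "0 0 0 0 -0.4"

```text
time_s: 17.33
tool_pos: [0.5654, 0.1911, 0.211]
ee_rot: [-2.287, -2.153, 0.001]
wrist_force: [0.2, -0.7, -0.9]
gripper_width: 0.698
finger_force: 0.0
```

Call:
arm_command --pt "0 0 0 0 -0.6" --pt "0 0 0 0 -0.8" --pt "0 0 0 0 -1" --pt "0 0 0 0 -1" --pt "0 0 0 0 -1"

```text
time_s: 17.75
tool_pos: [0.5656, 0.1911, 0.2112]
ee_rot: [2.287, 2.153, 0.0]
wrist_force: [0.0, 0.4, -0.9]
gripper_width: 0.997
finger_force: 0.0
```

Call:
arm_command --pt "0 0 0 0 -1" --pt "0 0 0 0 -1" --pt "0 0 0 0 -1" --pt "0 0 0 0 -1" --pt "0 0 0 0 -1"

```text
time_s: 18.17
tool_pos: [0.5656, 0.1911, 0.2112]
ee_rot: [2.287, 2.153, -0.0]
wrist_force: [0.8, 0.2, 0.1]
gripper_width: 1.004
finger_force: 0.0
```

Call:
arm_command --pt "0 0 0.3 0 -1" --pt "0 0 0.4 0 -1" --pt "0 0 0.6 0 -1" --pt "0 0 0.8 0 -1" --pt "0 0 0.8 0 -1"

```text
time_s: 18.58
tool_pos: [0.5654, 0.191, 0.2996]
ee_rot: [-2.287, -2.153, 0.001]
wrist_force: [1.4, 0.6, -0.9]
gripper_width: 1.003
finger_force: 0.0
```

Call:
arm_command --pt "-0.5 0 0.3 0 -0.5" --pt "-0.9 0 0 0 0" --pt "-0.9 0.05 0 0 0.5" --pt "-0.9 0.05 0 0 1" --pt "-0.9 0.05 0 0 1"

```text
time_s: 19.0
tool_pos: [0.4412, 0.1955, 0.3079]
ee_rot: [2.287, 2.153, 0.001]
wrist_force: [1.0, 0.0, 0.1]
gripper_width: 0.298
finger_force: 0.0
```

Call:
arm_command --pt "-0.9 0 0 0 1" --pt "-0.3 0 0 0 1" --pt "0 0 -0.8 0 1" --pt "0 0 -0.9 0 1" --pt "0 0 -0.9 0 1"

```text
time_s: 19.42
tool_pos: [0.407, 0.1958, 0.2295]
ee_rot: [2.286, 2.153, 0.005]
wrist_force: [0.9, 0.3, 0.3]
gripper_width: -0.003
finger_force: 0.0
```

Call:
arm_command --pt "0 0 -0.9 0 1" --pt "0 0 -0.8 0 1" --pt "0 0 0 0 1"

```text
time_s: 19.67
tool_pos: [0.4061, 0.1953, 0.1755]
ee_rot: [-2.286, -2.152, 0.007]
wrist_force: [-0.2, 0.5, 0.3]
gripper_width: -0.002
finger_force: 0.0
```

```bash
python3 - <<'E'
from h import *
st();s=snap('side','s6.png');t=snap('top','t6.png')
a=cv2.resize(s[90:220,260:390],None,fx=3,fy=3,interpolation=cv2.INTER_CUBIC)
b=cv2.resize(t[90:220,180:310],None,fx=3,fy=3,interpolation=cv2.INTER_CUBIC)
cv2.imwrite('pics/c6.png',np.hstack([a,b]))
P=[.566,.190];H=[.461,.196]
tip=state()['tool_pos']-[0,0,.073]
for n,o in(('side',(260,90)),('top',(180,90))):
    for nm,q in(('foot',P+[.04]),('cube',P+[.158]),('bar',H+[.05]),('tip',tip)):print(n,nm,((proj(n,q)[0]-o+.5)*3-.5+([0,0] if n=='side' else [390,0])).round())
E
```

```text
19.67 [0.4061 0.1953 0.1755] yaw -3.47 F [-0.2  0.5  0.3] -0.0019203043435668328 0.0 j [ 0.3   0.45  2.11 -0.    0.59  0.36]
side foot [213. 237.]
side cube [212. 135.]
side bar [119. 246.]
side tip [ 67. 208.]
top foot [595. 224.]
top cube [570. 199.]
top bar [582. 337.]
top tip [568. 397.]
```

View pics/c6.png

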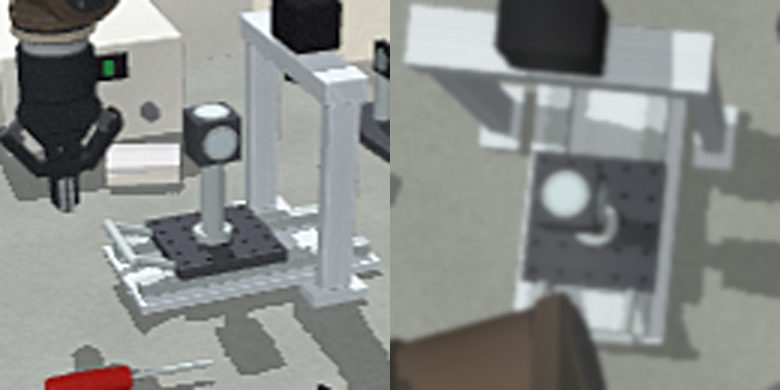

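The post stands upright in the middle of the plate: cube at side crop (212,135), foot at (213,235), as predicted. The handle bar is at (119,243). I'll lower the shut fingers behind the bar.

Call:
arm_command --pt "0 0 -0.8 0 1" --pt "0 0 -0.8 0 1" --pt "0 0 -0.4 0 1" --pt "0 0 0 0 1"

```text
time_s: 20.1
tool_pos: [0.4069, 0.1956, 0.118]
ee_rot: [-2.287, -2.153, 0.001]
wrist_force: [-0.4, 0.7, 0.4]
gripper_width: -0.002
finger_force: 0.0
```

Call:
arm_command --pt "0.2 0 0 0 1" --pt "0.3 0 0 0 1" --pt "0.2 0 0 0 1" --pt "0.1 0 0 0 1" --pt "0.1 0 0 0 1"

```text
time_s: 20.52
tool_pos: [0.4344, 0.1956, 0.1189]
ee_rot: [2.287, 2.153, 0.002]
wrist_force: [-1.0, -0.1, 0.4]
gripper_width: -0.001
finger_force: 0.0
```

Call:
arm_command --pt "0 0 -0.1 0 1" --pt "0 0 -0.1 0 1" --pt "0.03 0 0 0 1" --pt "0.05 0 0 0 1" --pt "0.05 0 0 0 1"

```text
time_s: 20.93
tool_pos: [0.4374, 0.1956, 0.1121]
ee_rot: [-2.287, -2.153, 0.001]
wrist_force: [0.1, 0.2, 1.0]
gripper_width: 0.004
finger_force: 0.0
```

Call:
arm_command --pt "0.05 0 0 0 1" --pt "0.05 0 0 0 1" --pt "0.05 0 0 0 1" --pt "0.05 0 0 0 1" --pt "0.05 0 0 0 1"

```text
time_s: 21.35
tool_pos: [0.445, 0.1956, 0.1122]
ee_rot: [-2.287, -2.153, 0.0]
wrist_force: [-1.9, -0.2, 0.0]
gripper_width: 0.002
finger_force: 0.8
```

Call:
arm_command --pt "0.06 0 0 0 1" --pt "0.07 0 0 0 1" --pt "0.08 0 0 0 1" --pt "0.08 0 0 0 1" --pt "0.08 -0.02 0 0 1"

```text
time_s: 21.77
tool_pos: [0.4563, 0.1951, 0.1122]
ee_rot: [-2.287, -2.153, 0.0]
wrist_force: [-1.4, 1.9, 0.6]
gripper_width: 0.002
finger_force: 0.9
```

Call:
arm_command --pt "0.09 0 0 0 1" --pt "0.1 0 0 0 1" --pt "0.1 -0.02 0 0 1" --pt "0.1 0 0 0 1" --pt "0.1 -0.02 0 0 1"

```text
time_s: 22.18
tool_pos: [0.4711, 0.1939, 0.1122]
ee_rot: [2.287, 2.153, 0.0]
wrist_force: [-1.4, 2.2, -0.7]
gripper_width: -0.002
finger_force: 0.9
```

Call:
arm_command --pt "0.1 0 0 0 1" --pt "0.1 0 0 0 1" --pt "0.1 -0.02 0 0 1" --pt "0.1 0 0 0 1" --pt "0.1 -0.02 0 0 1"

```text
time_s: 22.6
tool_pos: [0.4861, 0.1926, 0.1122]
ee_rot: [2.287, 2.153, 0.0]
wrist_force: [-1.5, 1.8, 0.6]
gripper_width: 0.001
finger_force: 0.9
```

Call:
arm_command --pt "0.1 0 0 0 1" --pt "0.1 0 0 0 1" --pt "0.1 -0.02 0 0 1" --pt "0.1 0 0 0 1" --pt "0.1 -0.02 0 0 1"

```text
time_s: 23.02
tool_pos: [0.5011, 0.1915, 0.1122]
ee_rot: [2.287, 2.153, 0.0]
wrist_force: [-1.6, 1.6, 0.5]
gripper_width: -0.001
finger_force: 0.9
```

Call:
arm_command --pt "0.1 0 0 0 1" --pt "0.1 0 0 0 1" --pt "0.1 -0.02 0 0 1" --pt "0.1 0 0 0 1" --pt "0.1 -0.02 0 0 1"

```text
time_s: 23.43
tool_pos: [0.5161, 0.1903, 0.1122]
ee_rot: [2.287, 2.153, 0.0]
wrist_force: [-2.0, 2.1, 0.5]
gripper_width: -0.001
finger_force: 0.9
```

Call:
arm_command --pt "0.1 0 0 0 1" --pt "0.1 0 0 0 1" --pt "0.1 -0.02 0 0 1" --pt "0.09 0 0 0 1" --pt "0.07 0 0 0 1"

```text
time_s: 23.85
tool_pos: [0.5295, 0.1895, 0.1121]
ee_rot: [-2.287, -2.153, 0.001]
wrist_force: [-10.4, 0.0, 4.6]
gripper_width: 0.003
finger_force: 5.7
```

Call:
arm_command --pt "0.06 0 0 0 1" --pt "0.05 0 0 0 1" --pt "0.05 0 0 0 1" --pt "0.05 0 0 0 1" --pt "0.04 0 0 0 1"

```text
time_s: 24.27
tool_pos: [0.5313, 0.1894, 0.1119]
ee_rot: [-2.281, -2.148, 0.02]
wrist_force: [-38.9, 2.2, 26.1]
gripper_width: 0.002
finger_force: 20.9
```

Call:
arm_command --pt "-0.1 0 0 0 1" --pt "-0.1 0 0 0 1" --pt "-0.1 0 0 0 1" --pt "-0.3 0 0 0 1" --pt "-0.3 0 0 0 1"

```text
time_s: 24.68
tool_pos: [0.5098, 0.1896, 0.1122]
ee_rot: [2.287, 2.153, 0.001]
wrist_force: [-0.5, 0.6, 0.1]
gripper_width: 0.002
finger_force: 0.0
```

```bash
python3 - <<'E'
from h import *
st();s0=cv2.imread('pics/s6.png');s=snap('side','s7.png')
P=np.array([.566,.190,.158]);d=np.array([np.cos(-.0598),np.sin(-.0598),0])
for k in(.08,.09,.1):print(k,proj('side',P+k*d))
def tm(x0,x1,y0,y1):
    r=cv2.matchTemplate(s[90:200,320:400],s0[y0:y1,x0:x1],cv2.TM_CCOEFF_NORMED);_,m,_,l=cv2.minMaxLoc(r);print(m,l[0]+320-x0,l[1]+90-y0)
tm(318,345,121,150); print('before',proj('side',P))
E
```

```text
24.68 [0.5098 0.1896 0.1122] yaw -3.47 F [-0.5  0.6  0.1] 0.0017107097287143386 0.0 j [ 0.23  0.65  1.92 -0.    0.57  0.3 ]
0.08 [[354.16567224 130.96294858]]
0.09 [[357.09481084 130.50010039]]
0.1 [[360.01165315 130.03942231]]
0.8575108051300049 25 -4
before [[330.28501376 134.74496256]]
```

The push stopped at about 0.087 m of travel, with an upward reaction on the fingertips. They are probably catching on the slide base. I'll raise the tips a little and push on.

Call:
arm_command --pt "0 0 0.15 0 1" --pt "0 0 0.13 0 1" --pt "0.1 0 0 0 1" --pt "0.15 0 0 0 1" --pt "0.1 0 0 0 1"

```text
time_s: 25.15
tool_pos: [0.5215, 0.1896, 0.1208]
ee_rot: [2.287, 2.153, 0.001]
wrist_force: [0.4, 0.1, -0.3]
gripper_width: -0.002
finger_force: 0.0
```

Call:
arm_command --pt "0.1 0 0 0 1" --pt "0.06 0 0 0 1" --pt "0.05 0 0 0 1" --pt "0.05 0 0 0 1" --pt "0.05 0 0 0 1"

```text
time_s: 25.57
tool_pos: [0.53, 0.1896, 0.1205]
ee_rot: [-2.287, -2.153, 0.0]
wrist_force: [0.9, 0.9, -0.3]
gripper_width: 0.002
finger_force: 0.0
```

Call:
arm_command --pt "0.05 0 0 0 1" --pt "0.05 0 0 0 1" --pt "0.05 0 0 0 1" --pt "0.05 0 0 0 1"

```text
time_s: 25.9
tool_pos: [0.5342, 0.1895, 0.1203]
ee_rot: [-2.285, -2.151, 0.007]
wrist_force: [-14.9, 2.3, 6.2]
gripper_width: -0.004
finger_force: 6.9
```

```bash
python3 - <<'E'
from h import *
st();s0=cv2.imread('pics/s6.png');s=snap('side','s8.png');t0=cv2.imread('pics/t0.png');t6=cv2.imread('pics/t6.png');t=snap('top','t8.png')
def tm(a,b,x0,x1,y0,y1,m=45):
    f=4;A=cv2.resize(a[y0:y1,x0:x1],None,fx=f,fy=f,interpolation=cv2.INTER_CUBIC)
    X,Y=max(x0-m,0),max(y0-m,0);B=cv2.resize(b[Y:y1+m,X:x1+m],None,fx=f,fy=f,interpolation=cv2.INTER_CUBIC)
    _,mx,_,l=cv2.minMaxLoc(cv2.matchTemplate(B,A,cv2.TM_CCOEFF_NORMED));print(round(mx,3),l[0]/f+X-x0,l[1]/f+Y-y0)
tm(s0,s,320,342,123,147)   # cube, side
tm(s0,s,326,340,146,160)   # stem
tm(s0,s,294,306,160,180)   # handle?
f=lambda u,v,z:onz('top',180+(u+.5)/3-.5,75+(v+.5)/3-.5,z)
print('right block',f(325,155,.012),f(325,213,.012),'left block front',f(110,193,.012))
# plate near edge in top, column profile
for im in(t0,t6,t):print(im[150:215:1,262].mean(1).astype(int))
print(proj('top',[[.506,.16,.04],[.606,.16,.04]]))
E
```

```text
25.9 [0.5342 0.1895 0.1203] yaw -3.46 F [-14.9   2.3   6.2] -0.0038885945945160796 6.857022196054459 j [0.22 0.66 1.86 0.   0.63 0.28]
0.912 25.5 -4.0
0.881 24.5 -4.5
0.48 0.0 0.0
right block [0.68219449 0.0854405  0.012     ] [0.62657832 0.08390945 0.012     ] left block front [0.63951148 0.28532391 0.012     ]
[ 67  68  67  68  68  68  68  68  69  69  69  69  69  70  70  70  70  69
  69  69  70  71  71  69  69  69  70  70  71  72  72  71  69  67  68  71
  79  97 110 114 120 126 130 141 154 160 161 163 166 169 165 148 133 124
 107  95  93  92  99 116 126 128 127 128 128]
[ 78  78  78  78  79  78  79  78  81  79  80  79  76  67  60  58  59  58
  58  59  59  64  74  79  80  81  81  81  81  82  82  80  79  78  79  81
  92 117 128 130 136 144 149 161 175 182 184 187 189 192 187 166 150 138
 120 108 104 111 131 142 145 145 143 144 145]
[ 83  81  82  82  85 109 155 180 188 187 184 180 175 168 155 143 135 125
 119 115 125 138 136 130 134 138 139 140 140 140 140 140 140 141 150 175
 191 195 197 198 199 200 200 200 201 202 204 204 205 205 200 184 180 176
 153 145 150 150 149 152 152 153 151 151 151]
[[258.17000749 186.23699886]
 [259.38634826 150.0631853 ]]
```

```bash
python3 - <<'E'
from h import *
for z in(.24,.25):
    a=[onz('top',130+(558-390)/3,60+r/3,z) for r in(97,153)]
    b=onz('top',180+715/3-390/3,90+62/3,z) # right end middle in c6 
    print(z,a[0][:2],a[1][:2],b[:2])
E
```

```text
0.24 [0.69035236 0.2966744 ] [0.6482788  0.29487543] [0.65685692 0.06948615]
0.25 [0.68685132 0.29324209] [0.64528145 0.29146464] [0.65375688 0.06877367]
```

The beam is about 95 mm ahead of the plate's starting position, so the carriage began about 15 mm in. A travel of about 87 mm is therefore its hard stop: the force rose at the same place with the tips at two heights. I'll back off.

Call:
arm_command --pt "-0.1 0 0 0 1" --pt "-0.1 0 0 0 1" --pt "-0.3 0 0 0 1" --pt "-0.5 0 0.2 0 1" --pt "-0.6 0 0.6 0 1"

```text
time_s: 26.42
tool_pos: [0.4867, 0.1893, 0.1431]
ee_rot: [-2.287, -2.152, 0.004]
wrist_force: [-1.0, 0.5, 0.3]
gripper_width: -0.002
finger_force: 0.0
```

Call:
arm_command --pt "-0.3 0 0.8 0 1" --pt "0 0 0.8 0 1" --pt "0 0 0.4 0 1" --pt "0 0 0 0 1" --pt "0 0 0 0 1"

```text
time_s: 26.83
tool_pos: [0.4786, 0.1896, 0.205]
ee_rot: [2.287, 2.153, 0.002]
wrist_force: [0.5, 0.3, -0.5]
gripper_width: 0.001
finger_force: 0.0
```

```bash
python3 - <<'E'
from h import *
st();a=cv2.imread('pics/s8.png');s=snap('side','s9.png')
_,m,_,l=cv2.minMaxLoc(cv2.matchTemplate(s[100:190,330:400],a[118:160,346:368],cv2.TM_CCOEFF_NORMED));print(m,l[0]+330-346,l[1]+100-118)
E
```

```text
26.83 [0.4786 0.1896 0.205 ] yaw -3.45 F [ 0.5  0.3 -0.5] 0.001270229477739037 0.0 j [ 0.25  0.47  1.93 -0.    0.74  0.31]
0.9988499879837036 0 0
```

The post has not moved, and the arm is clear of everything.

```bash
python3 -c "
from cell import *
print(sign_off())"
```

```text
the job is handed in; nothing more can be done
None
```

I handed the job in at about 27 s: the post stands upright in the middle of the carriage, which I judge to be against its home stop (from the push force and camera estimates, with no joint reading), and the arm is clear of everything.

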